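# Lock the lid of the large tumbling barrel

### The job

Two rubber rock-tumbling barrels stand upright on the shelf with their lids in place and their lock rings open; the large one is loaded with stones. Turn the large barrel's lock ring clockwise (seen from above) by its upright grip post until the post stands in line with the locked mark, the small raised block on the barrel's rim, then let go. Leave the small barrel's ring open, just as it is.

Things in the scene. Friction and masses are not known exactly. Their poses are not given: they have to be found in the camera images.
- large_barrel: Fixed upright black rubber drum, 120 mm diameter (the other barrel's is 80). Origin on its vertical axis at shelf height; z up. On top a dark steel flange, 152 mm diameter, top at 138 mm; on its edge the locked mark: a raised brass block 14 x 10 x 14 mm high, 69 mm from the axis along the body's +x. Lid disc inside the ring: top at 148 mm. The small barrel has a like mark.
- large_ring (a joint): Angle (rad) of the large lock ring's post from the locked mark about the drum's axis, counterclockwise from above. 0 = locked; starts at 0.6 to 1.2, falls as it turns clockwise. The mark is no end stop: the ring runs on to -0.5 (stop). Steel ring 120 mm outside, 80 inside, flat top 150 mm above the shelf. No spring, stays where left; about 3 N at the post turns it.
- large_post (a point): Top centre of the large ring's grip post: round upright wooden post, 14 mm diameter, 46 mm tall from the ring's top (its top 196 mm above the shelf), 50 mm from the drum's axis; a 3 mm thick tab lies at its foot. It can be pinched from above in any direction, or pushed, and led round in an arc without turning the gripper; nothing stands close beside it above the ring.
- small_post (a point): Top centre of the grip post on the small barrel's lock ring: same post, 32 mm from the small barrel's axis, top 161 mm above the shelf. Bystander, to be left alone.

How it is judged (in metres and radians):
At the end, for the whole second after the job is handed in: The large barrel's lock ring rests with its post within 0.21 rad (12 degrees) of the locked mark, either side, and the small barrel's post is within 12 mm of where it started (value of joint large_ring between -0.21 and 0.21 rad and velocity of joint large_ring between -0.05 and 0.05 rad/s and distance of small_post from where it was at the start of the episode below 0.012 m); the robot touches nothing.
It fails at once if the small barrel's ring is turned (its post moves more than 12 mm) (distance of small_post from where it was at the start of the episode above 0.012 m).
It also fails if it takes over 32 s, if anything falls off the work surface, if the arm or the gripper's body presses on something with over 40 N, if the wrist force passes 120 N, or if a joint passes its speed limit or range.

### The arm

A 6-joint arm with a two-finger parallel gripper is mounted at the origin on the work surface. World frame = base frame: x ahead of the robot, y to its left, z up, the work surface at z = 0. Lengths are in m, angles in degrees, forces in N, time in s.
With the tool pointing down it reaches from about 0.325 to 0.9 m from the base axis. Payload 6.1 kg.
Tool frame: the origin (TCP) lies at the very end of the fingers, on their centre line; the grasp point (between the pads) lies 19 mm behind it; z points along the fingers, y is the line along which they close (so a half turn about z gives the same grasp; the last joint's range is limited). The gripper opens to 87 mm and grips with 3 to 60 N. Pads are 19 mm wide; open, the fingers measure 117 mm over their backs; the gripper's body (75 mm by 190 mm) begins 51 mm behind the grasp point.
Start: joints at [-83.085, 12.628, 87.462, -0, 79.91, -7.225], TCP at [0.153, -0.606, 0.223] pointing down, gripper open.
Joint ranges: [-170.65, 170.65], [-52.31, 119.04], [5.05, 147.46], [-71.25, 251.25], [11.57, 151.72], [-153.62, 153.62]. Speed limits (degrees/s): [147.25, 147.25, 172.46, 180, 180, 180].

### API

Orientations are given as a 3x3 rotation matrix whose columns are the frame's x, y, z axes.
In Python, from rig import env gives the robot as it stands.
- The arm moves only by the tool jog_arm, never from a script. Its argument "targets" is a list of rows, each an object with "linear": the shift along the tool's x, y, z scaled (see below), a list of three; "twist": the turn about the tool's z scaled (see below). In form: [{"linear": [dx, dy, dz], "twist": twist}, ...]. A call has 1 to 12 rows; each row is the pose to reach, as a shift and turn from the pose commanded when the call began, along the tool's axes at that moment; what a row does not reach only later rows make up. The controller multiplies each number of a shift by 0.2 m and each number of a turn by 90 degrees. A row lasts 1/12 s, in which the tool goes at most 41.7 mm and 7.16 degrees, less where a joint would pass 70% of its speed; a pose out of reach is approached as far as the arm can. A call with a number of a shift or a turn outside -1 to 1 is refused whole. A call with a gripper value outside its range is refused whole. "grip" is the closure, from -1 (fully open) to 1 (shut), set as the call begins (left out, the last holds). The fingers move at their own pace and stop on an object; the grip force is fixed at half the most. Time passes only in rows, so rows that repeat a pose let the fingers close. It gives the time, the measured TCP pose, the force, the opening and the grip force at its end, in the units of the state.
- env.observe(): the state, without advancing time (a new reading comes with each control period).
- env.capture(name): name is "side" or "top" or "wrist"; returns a dict with "color" (420x560x3 uint8, red, green, blue), "camera_matrix" (3x3 intrinsics, pixels), "eye" and "rotation" of the camera in the world. Camera axes: x right, y down, z forward; pixel columns grow to the right and rows downward; lengths in m; the calibration is good to about 2 mm. The wrist camera is an equidistant fisheye: a pixel r from the principal point sees the ray r / f radians off the axis. A picture is of the moment at which its call begins. There is no depth.
- env.finish_job(): hands the job in; it is judged then, once.
Trained networks look in the newest picture that a camera, given by its name, has taken for a name from the list of things; names that differ only in an ending like _2 or _b are one class to them, and where a whole thing is asked for, a point or a joint stands for the part that bears it (a point fixed in the world has none). Each returns a list of dicts, best first, with "confidence" (0 to 1); they miss things now and then, are a little off and sometimes report something else, mostly with a low value. They report only what shows in the picture. A call takes as long as a camera call.
- env.look_for(camera, thing): "location" ([x, y, z] in m, in the coordinates of the camera as it stood for that picture, good to about 4 mm: the middle of the surface that is visible of it).
- env.trace(camera, thing): "pixels" (420x560 bool, what is visible of it).
- env.pinpoint(camera, thing): "location" ([x, y, z] in m, in the coordinates of the camera as it stood for that picture, good to about 4 mm: a listed point, or the origin of a listed thing).
The state is a dict: "clock": time; "joint_positions": joint angles; "qd": joint speeds; "tau": joint torques, N m; "ee_pos": TCP position; "eef_rot": TCP orientation; "force": force on the tool from outside, world axes, zero at the start; "moment": the same for the moment, N m; "opening": finger opening in m; "grasp_force": force on a finger pad.
Only numpy, scipy, OpenCV 4.12 (cv2) and the standard library are available. Lean on these libraries where they do the work, as an engineer would, in place of code of your own. Each camera call takes 0.05 s, during which the arm holds its last target. There are 200 camera calls.

## Working session

There is one attempt and no reset: what is moved stays moved. The work goes in short steps, Python scripts to look and compute and a tool call to move; the robot and the scene stay as the last step left them, time stands still between calls to the robot, and variables do not carry over. Pictures are saved under pics/ and viewed, at most 10 in all, crops included, and the job is handed in when it is done.

Besides the shell and the picture viewer there is one more tool, called after ">>>" as name(argument=value, ...), one argument or row to a line, values as JSON. jog_arm: Moves the arm, as the interface text tells. Shifts and turns lie within -1 to 1; 1 stands for 0.2 m of shift or 90 degrees of turn. Its arguments: {"type":"object","properties":{"targets":{"type":"array","items":{"type":"object","properties":{"linear":{"type":"array","items":{"type":"number","minimum":-1,"maximum":1}},"twist":{"type":"number","minimum":-1,"maximum":1}}}},"grip":{"type":"number"}},"required":["targets"]}

```bash
mkdir -p pics
cat > h.py <<'E'
import numpy as np, cv2
from rig import env
def cap(n,f=None):
    c=env.capture(n)
    if f: cv2.imwrite('pics/'+f,c['color'][:,:,::-1])
    return c
def w(c,p): return np.array(c['eye'])+np.array(c['rotation'])@np.array(p)
E
python3 - <<'E'
from h import *
np.set_printoptions(precision=4,suppress=True)
s=env.observe();print(s['clock'],s['ee_pos'],s['eef_rot'],s['force'],s['opening'])
for n in ['side','top']:
    c=cap(n,n+'1.png');print(n,c['eye'],c['rotation'],c['camera_matrix'])
    for t in ['large_post','large_barrel','small_post']:
        for d in env.pinpoint(n,t)[:2]: print(n,t,d['confidence'],w(c,d['location']))
E
```

```text
0.0 [ 0.1526 -0.6054  0.2214] [[ 0.9697  0.2443 -0.0002]
 [ 0.2443 -0.9697  0.002 ]
 [ 0.0002 -0.002  -1.    ]] [ 0.1458  0.2646 -0.2644] 0.0871127964245861
side [ 0.5013 -0.627   0.551 ] [[ 0.9978 -0.0169  0.0646]
 [-0.0631 -0.5559  0.8288]
 [ 0.0219 -0.8311 -0.5558]] [[476.7812   0.     278.688 ]
 [  0.     476.7812 212.2905]
 [  0.       0.       1.    ]]
side large_post 0.93 [ 0.5138 -0.1047  0.1967]
side large_barrel 0.77 [ 0.546  -0.1411  0.0006]
side small_post 0.69 [0.5919 0.1713 0.1609]
top [0.4586 0.0008 0.8223] [[-0.0246 -0.9913  0.1297]
 [-0.9997  0.0245 -0.0028]
 [-0.0004 -0.1297 -0.9916]] [[454.2848   0.     278.8197]
 [  0.     454.2848 205.0809]
 [  0.       0.       1.    ]]
top large_post 0.67 [ 0.5122 -0.1016  0.1966]
top large_barrel 0.63 [ 0.5482 -0.1456 -0.0009]
top small_post 0.84 [0.5967 0.1704 0.1573]
```

```bash
python3 -c "
import cv2
a=cv2.imread('pics/side1.png');b=cv2.imread('pics/top1.png')
cv2.imwrite('pics/both.png',cv2.resize(cv2.vconcat([a,b]),None,fx=.7,fy=.7))
cv2.imwrite('pics/topc.png',cv2.resize(b[100:300,260:460],None,fx=3,fy=3))"
```

```text
(no output)
```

View pics/both.png

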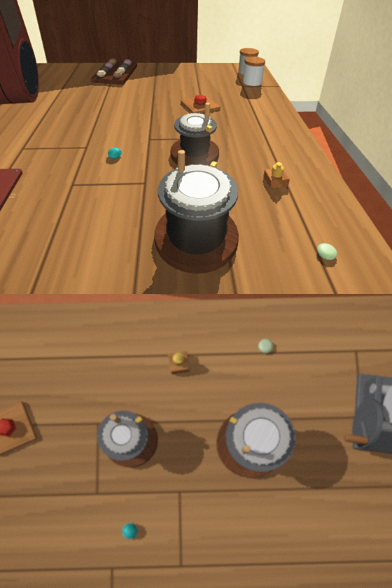

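View pics/topc.png

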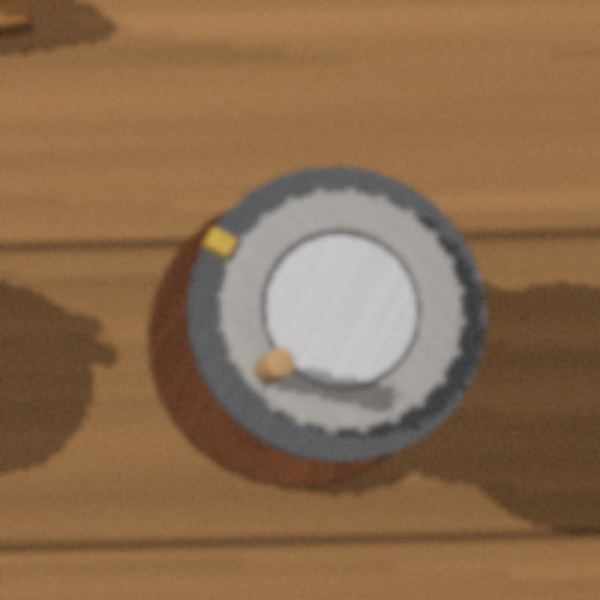

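The pictures show the large barrel with its brass mark near top-image pixel (333,181), its post at (351,221) and its axis near (374,203). The small barrel is further left, around (180,200). In the side image the mark is near (306,236).

Run:
```python
from h import *
np.set_printoptions(precision=4,suppress=True)
C={n:cap(n) for n in ['side','top']}
def ray(c,u): 
    d=np.array(c['rotation'])@np.linalg.inv(c['camera_matrix'])@[u[0],u[1],1]; return np.array(c['eye']),d
def plane(c,u,z): e,d=ray(c,u); return e+d*(z-e[2])/d[2]
def cen(c,box,lo,hi):
    x0,y0,x1,y1=box; h=cv2.cvtColor(c['color'],cv2.COLOR_RGB2HSV)[y0:y1,x0:x1]
    m=cv2.inRange(h,lo,hi); n,l,s,k=cv2.connectedComponentsWithStats(m); i=1+s[1:,4].argmax(); return k[i]+[x0,y0],s[i,4]
def tri(a,b):
    (e1,d1),(e2,d2)=ray(C['side'],a),ray(C['top'],b); t=np.linalg.lstsq(np.c_[d1,-d2],e2-e1,rcond=None)[0]
    p,q=e1+t[0]*d1,e2+t[1]*d2; return (p+q)/2,np.linalg.norm(p-q)
ms=cen(C['side'],(292,224,320,246),(20,130,110),(32,255,255)); mt=cen(C['top'],(322,170,345,192),(20,110,90),(32,255,255))
print(ms,mt,tri(ms[0],mt[0])); mark=plane(C['top'],mt[0],.150)
# ring / lid: bright lid fitted by ellipse centre
cs={}
for n,b in [('top',(340,170,410,240)),('side',(240,235,330,300))]:
    x0,y0,x1,y1=b; h=cv2.cvtColor(C[n]['color'],cv2.COLOR_RGB2HSV)[y0:y1,x0:x1]
    m=cv2.inRange(h,(0,0,188),(180,40,255)); m=cv2.morphologyEx(m,cv2.MORPH_OPEN,np.ones((5,5)))
    k=max(cv2.findContours(m,0,1)[0],key=cv2.contourArea); e=cv2.fitEllipse(cv2.convexHull(k)); cs[n]=np.array(e[0])+[x0,y0]; print(n,cs[n],e[1],plane(C[n],cs[n],.148))
print('lid',tri(cs['side'],cs['top']))
P={}
for n in C:
    for t in ['large_post','large_barrel']:
        P[n,t]=d=w(C[n],env.pinpoint(n,t)[0]['location']);print(n,t,d)
pix=lambda n,p:(lambda q:(q/q[2])[:2])(np.array(C[n]['camera_matrix'])@np.array(C[n]['rotation']).T@(p-C[n]['eye']))
post=tri(pix('side',P['side','large_post']),pix('top',P['top','large_post']));print('post',post)
ax=plane(C['top'],cs['top'],.148)
a=lambda p:np.degrees(np.arctan2(*(p-ax)[1::-1]))
print('mark',mark,'r',np.linalg.norm((mark-ax)[:2]),a(mark),'post r',np.linalg.norm((post[0]-ax)[:2]),a(post[0]))
```

```text
(array([307.3, 232.7]), np.int32(10)) (array([332.8382, 180.3676]), np.int32(68)) (array([ 0.5836, -0.0832,  0.1503]), np.float64(0.003402293269846381))
top [373.2887 202.3213] (46.1786994934082, 48.45943069458008) [ 0.5474 -0.1427  0.148 ]
side [284.343  264.3087] (58.593170166015625, 88.27668762207031) [ 0.5478 -0.1484  0.148 ]
lid (array([ 0.5481, -0.1436,  0.1439]), np.float64(0.00032921093596367947))
side large_post [ 0.5151 -0.1057  0.1959]Traceback (most recent call last):
  File "<stdin>", line 25, in <module>
IndexError: list index out of range
```

>>> jog_arm(
  targets=[
    {"linear": [0.1,-0.08,-0.12]},
    {"linear": [0.25,-0.21,-0.12]},
    {"linear": [0.4,-0.34,-0.12]},
    {"linear": [0.55,-0.46,-0.12]},
    {"linear": [0.7,-0.59,-0.12]},
    {"linear": [0.79,-0.67,-0.12]},
    {"linear": [0.79,-0.67,-0.12]},
  ],
  grip=-1,
)

```text
validation failed for argument at $.ta...
```

>>> jog_arm(
  targets=[
    {"linear": [0.15,-0.13,0]},
    {"linear": [0.3,-0.25,0]},
    {"linear": [0.45,-0.38,0]},
    {"linear": [0.6,-0.5,0]},
    {"linear": [0.75,-0.63,0]},
    {"linear": [0.79,-0.67,0]},
    {"linear": [0.79,-0.67,0]},
  ],
)

```text
validation failed for argument at $.ta...
```

Run:
```python
from h import *
np.set_printoptions(precision=4,suppress=True)
s=env.observe();R=np.array(s['eef_rot']);print(s['clock'],s['ee_pos'],R,s['force'])
for n in ['side','top','wrist']:
    c=cap(n,n+'2.png')
    for t in ['large_post','large_barrel']:
        for d in env.pinpoint(n,t)[:1]: print(n,t,d['confidence'],w(c,d['location']))
print('shift',R.T@(np.array([.514,-.104,.24])-s['ee_pos'])/.2)
```

```text
0.6 [ 0.1527 -0.6061  0.2226] [[ 0.9697  0.2443 -0.    ]
 [ 0.2443 -0.9697 -0.    ]
 [-0.      0.     -1.    ]] [0.3456 0.0587 1.0776]
side large_post 0.67 [ 0.5134 -0.1046  0.1949]
side large_barrel 0.71 [ 0.5472 -0.1459 -0.0003]
top large_post 0.67 [ 0.5148 -0.102   0.196 ]
shift [ 2.3651 -1.9929 -0.0873]
```

The call was refused, probably because "twist" is required in each row. I'll add it.

>>> jog_arm(
  targets=[
    {"linear": [0.1,-0.08,-0.12],"twist": 0},
    {"linear": [0.25,-0.21,-0.12],"twist": 0},
    {"linear": [0.4,-0.34,-0.12],"twist": 0},
    {"linear": [0.55,-0.46,-0.12],"twist": 0},
    {"linear": [0.7,-0.59,-0.12],"twist": 0},
    {"linear": [0.79,-0.67,-0.12],"twist": 0},
    {"linear": [0.79,-0.67,-0.12],"twist": 0},
  ],
  grip=-1,
)

```text
clock: 1.63
ee_pos: [0.2757, -0.434, 0.2468]
eef_rot: [[0.969, 0.248, 0.001], [0.248, -0.969, 0.001], [0.002, -0.001, -1.0]]
force: [0.1, -0.6, 0.8]
opening: 0.0871
grasp_force: 0.0
```

>>> jog_arm(
  targets=[
    {"linear": [0.15,-0.13,0],"twist": 0},
    {"linear": [0.3,-0.25,0],"twist": 0},
    {"linear": [0.45,-0.38,0],"twist": 0},
    {"linear": [0.6,-0.5,0],"twist": 0},
    {"linear": [0.75,-0.63,0],"twist": 0},
    {"linear": [0.79,-0.67,0],"twist": 0},
    {"linear": [0.79,-0.67,0],"twist": 0},
  ],
)

```text
clock: 2.22
ee_pos: [0.3949, -0.2672, 0.2468]
eef_rot: [[0.969, 0.248, 0.001], [0.248, -0.969, -0.0], [0.001, 0.0, -1.0]]
force: [0.5, 0.7, 0.4]
opening: 0.0872
grasp_force: 0.0
```

Run:
```python
from h import *
np.set_printoptions(precision=4,suppress=True)
c=cap('wrist','wrist3.png')
for t in ['large_post','large_barrel']:
    for d in env.pinpoint('wrist',t)[:1]: print(t,d['confidence'],w(c,d['location']))
s=env.observe();R=np.array(s['eef_rot']);print(s['clock'],s['ee_pos'],R,s['force'])
print('shift',R.T@(np.array([.514,-.1037,.245])-s['ee_pos'])/.2)
```

```text
large_post 0.65 [ 0.514  -0.1054  0.1973]
large_barrel 0.64 [ 0.5471 -0.1449 -0.0026]
2.3667 [ 0.3932 -0.2701  0.2466] [[ 0.9698  0.2439 -0.0004]
 [ 0.2439 -0.9698 -0.0008]
 [-0.0005  0.0007 -1.    ]] [ 0.1641  0.1891 -0.4003]
shift [ 0.7886 -0.6593  0.0072]
```

>>> jog_arm(
  targets=[
    {"linear": [0.15,-0.13,0],"twist": 0},
    {"linear": [0.3,-0.25,0],"twist": 0},
    {"linear": [0.45,-0.38,0],"twist": 0},
    {"linear": [0.6,-0.5,0],"twist": 0},
    {"linear": [0.75,-0.63,0],"twist": 0},
    {"linear": [0.79,-0.66,0],"twist": 0},
    {"linear": [0.79,-0.66,0],"twist": 0},
    {"linear": [0.79,-0.66,0.1],"twist": 0},
    {"linear": [0.79,-0.66,0.2],"twist": 0},
    {"linear": [0.79,-0.66,0.3],"twist": 0},
    {"linear": [0.79,-0.66,0.4],"twist": 0},
    {"linear": [0.79,-0.66,0.4],"twist": 0},
  ],
)

```text
clock: 3.37
ee_pos: [0.5109, -0.104, 0.162]
eef_rot: [[0.97, 0.242, -0.008], [0.242, -0.97, 0.002], [-0.007, -0.004, -1.0]]
force: [-1.3, 0.4, 0.3]
opening: 0.0869
grasp_force: 0.0
```

Run:
```python
from h import *
np.set_printoptions(precision=4,suppress=True)
a=cap('wrist')['color'];b=cap('side')['color'];s=env.observe();print(s['clock'],s['ee_pos'],s['force'])
cv2.imwrite('pics/p4.png',cv2.resize(np.hstack([a,b])[:,:,::-1],(800,300)))
```

```text
3.4667 [ 0.5135 -0.1041  0.1662] [0.0839 0.7937 0.818 ]
```

View pics/p4.png

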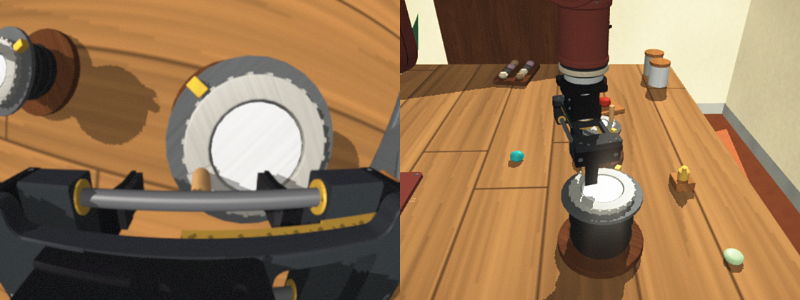

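The post stands between the open fingers, at about (200,180) in the wrist half of the picture, so I'll close the gripper.

>>> jog_arm(
  targets=[
    {"linear": [0,0,0],"twist": 0},
    {"linear": [0,0,0],"twist": 0},
    {"linear": [0,0,0],"twist": 0},
    {"linear": [0,0,0],"twist": 0},
    {"linear": [0,0,0],"twist": 0},
    {"linear": [0,0,0],"twist": 0},
    {"linear": [0,0,0],"twist": 0},
    {"linear": [0,0,0],"twist": 0},
  ],
  grip=1,
)

```text
clock: 4.13
ee_pos: [0.5146, -0.1023, 0.1666]
eef_rot: [[0.97, 0.245, -0.0], [0.245, -0.97, -0.0], [-0.0, 0.0, -1.0]]
force: [0.4, -0.2, -0.1]
opening: 0.0416
grasp_force: 0.0
```

Run:
```python
from h import *
np.set_printoptions(precision=3,suppress=True)
s=env.observe();R=np.array(s['eef_rot']);p=np.array(s['ee_pos']);print(s['clock'],p,s['force'],s['opening'],s['grasp_force'])
ax=np.array([.5476,-.1435]);v=p[:2]-ax;print(np.linalg.norm(v),np.degrees(np.arctan2(v[1],v[0])))
a0=np.arctan2(v[1],v[0]);a1=np.radians(59)
for a in np.linspace(a0,a1,19)[1:]:
    d=.05*np.array([np.cos(a)-np.cos(a0),np.sin(a)-np.sin(a0),0]);print(R.T@d/.2)
```

```text
4.1333 [ 0.515 -0.102  0.167] [ 0.421 -0.25  -0.143] 0.04156711150673253 0.0
0.05279753672043781 128.66793747136748
[ 0.016 -0.006 -0.   ]
[ 0.032 -0.012 -0.   ]
[ 0.048 -0.016 -0.   ]
[ 0.064 -0.019 -0.   ]
[ 0.081 -0.022 -0.   ]
[ 0.098 -0.022 -0.   ]
[ 0.115 -0.022 -0.   ]
[ 0.132 -0.021 -0.   ]
[ 0.149 -0.018 -0.   ]
[ 0.165 -0.015 -0.   ]
[ 0.181 -0.01  -0.   ]
[ 0.197 -0.004 -0.   ]
[ 0.213  0.002 -0.   ]
[ 0.227  0.01  -0.   ]
[ 0.242  0.019 -0.   ]
[ 0.256  0.029 -0.   ]
[ 0.269  0.04  -0.   ]
[ 0.281  0.051 -0.   ]
```

>>> jog_arm(
  targets=[
    {"linear": [0,0,0],"twist": 0},
    {"linear": [0,0,0],"twist": 0},
    {"linear": [0,0,0],"twist": 0},
    {"linear": [0,0,0],"twist": 0},
    {"linear": [0,0,0],"twist": 0},
    {"linear": [0,0,0],"twist": 0},
    {"linear": [0,0,0],"twist": 0},
    {"linear": [0,0,0],"twist": 0},
  ],
)

```text
clock: 4.8
ee_pos: [0.5153, -0.1037, 0.1666]
eef_rot: [[0.97, 0.244, 0.002], [0.244, -0.97, -0.002], [0.001, 0.003, -1.0]]
force: [2.6, -3.9, -3.2]
opening: 0.0131
grasp_force: 30.0
```

Gripped: the opening is 13 mm and the pad force 30 N. Now the first part of the arc, about 33 degrees.

>>> jog_arm(
  targets=[
    {"linear": [0.016,-0.006,0],"twist": 0},
    {"linear": [0.032,-0.012,0],"twist": 0},
    {"linear": [0.048,-0.016,0],"twist": 0},
    {"linear": [0.064,-0.019,0],"twist": 0},
    {"linear": [0.081,-0.022,0],"twist": 0},
    {"linear": [0.098,-0.022,0],"twist": 0},
    {"linear": [0.115,-0.022,0],"twist": 0},
    {"linear": [0.132,-0.021,0],"twist": 0},
    {"linear": [0.149,-0.018,0],"twist": 0},
    {"linear": [0.149,-0.018,0],"twist": 0},
  ],
)

```text
clock: 5.63
ee_pos: [0.5416, -0.0934, 0.1664]
eef_rot: [[0.97, 0.243, -0.003], [0.243, -0.97, -0.003], [-0.004, 0.002, -1.0]]
force: [-5.1, -6.6, 1.5]
opening: 0.0131
grasp_force: 30.0
```

>>> jog_arm(
  targets=[
    {"linear": [0.016,0.003,0],"twist": 0},
    {"linear": [0.032,0.008,0],"twist": 0},
    {"linear": [0.048,0.014,0],"twist": 0},
    {"linear": [0.064,0.02,0],"twist": 0},
    {"linear": [0.078,0.028,0],"twist": 0},
    {"linear": [0.093,0.037,0],"twist": 0},
    {"linear": [0.107,0.047,0],"twist": 0},
    {"linear": [0.12,0.058,0],"twist": 0},
    {"linear": [0.132,0.069,0],"twist": 0},
    {"linear": [0.132,0.069,0],"twist": 0},
  ],
)

```text
clock: 6.47
ee_pos: [0.5711, -0.0962, 0.1663]
eef_rot: [[0.97, 0.244, -0.002], [0.244, -0.97, 0.005], [-0.001, -0.005, -1.0]]
force: [-3.5, 6.9, 4.0]
opening: 0.0129
grasp_force: 30.0
```

Run:
```python
from h import *
np.set_printoptions(precision=4,suppress=True)
a=cap('wrist')['color'];b=cap('side')['color'];s=env.observe();print(s['clock'],s['ee_pos'],s['force'])
cv2.imwrite('pics/p5.png',cv2.resize(np.hstack([a,b])[:,:,::-1],(800,300)))
```

```text
6.5667 [ 0.5711 -0.0962  0.1663] [-2.0658  7.5434  3.3412]
```

View pics/p5.png

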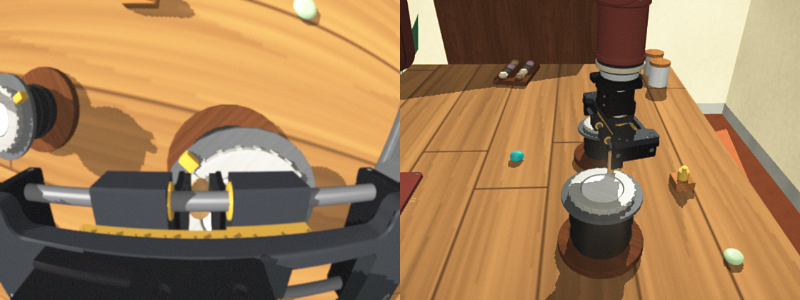

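The post is now beside the brass mark: mark near (189,160) and post near (200,200) in the wrist half. I'll release, rise and check.

>>> jog_arm(
  targets=[
    {"linear": [0,0,0],"twist": 0},
    {"linear": [0,0,0],"twist": 0},
    {"linear": [0,0,0],"twist": 0},
    {"linear": [0,0,0],"twist": 0},
    {"linear": [0,0,0],"twist": 0},
    {"linear": [0,0,0],"twist": 0},
    {"linear": [0,0,0],"twist": 0},
    {"linear": [0,0,0],"twist": 0},
    {"linear": [0,0,-0.1],"twist": 0},
    {"linear": [0,0,-0.2],"twist": 0},
    {"linear": [0,0,-0.3],"twist": 0},
    {"linear": [0,0,-0.4],"twist": 0},
  ],
  grip=-1,
)

```text
clock: 7.57
ee_pos: [0.5714, -0.0986, 0.2473]
eef_rot: [[0.97, 0.244, -0.0], [0.244, -0.97, 0.0], [-0.0, -0.0, -1.0]]
force: [-0.2, -0.5, -0.7]
opening: 0.083
grasp_force: 0.0
```

>>> jog_arm(
  targets=[
    {"linear": [-0.15,0.15,-0.1],"twist": 0},
    {"linear": [-0.3,0.3,-0.1],"twist": 0},
    {"linear": [-0.45,0.45,-0.1],"twist": 0},
    {"linear": [-0.6,0.6,-0.1],"twist": 0},
    {"linear": [-0.7,0.7,-0.1],"twist": 0},
    {"linear": [-0.7,0.7,-0.1],"twist": 0},
    {"linear": [-0.7,0.7,-0.1],"twist": 0},
  ],
)

```text
clock: 8.15
ee_pos: [0.4691, -0.2701, 0.2666]
eef_rot: [[0.971, 0.24, 0.0], [0.24, -0.971, 0.0], [0.0, 0.0, -1.0]]
force: [0.3, 0.6, 0.5]
opening: 0.0871
grasp_force: 0.0
```

Run:
```python
from h import *
np.set_printoptions(precision=4,suppress=True)
s=env.observe();print(s['clock'],s['ee_pos'],s['force'],s['opening'])
for n in ['side','top','wrist']:
    c=cap(n,n+'6.png')
    for t in ['large_post','small_post']:
        for d in env.pinpoint(n,t)[:1]: p=w(c,d['location']);print(n,t,d['confidence'],p,np.degrees(np.arctan2(p[1]+.1435,p[0]-.5476)))
b=cv2.imread('pics/top6.png');cv2.imwrite('pics/topc6.png',cv2.resize(b[100:300,260:460],None,fx=3,fy=3))
```

```text
8.15 [ 0.4691 -0.2701  0.2666] [0.3155 0.6247 0.4811] 0.08708318205307615
side large_post 0.79 [ 0.5631 -0.0992  0.1957] 70.73052882942557
side small_post 0.89 [0.5939 0.1683 0.1612] 81.55538022962607
top large_post 0.63 [ 0.5631 -0.0953  0.1973] 72.22121225417885
top small_post 0.73 [0.5973 0.1739 0.1608] 81.10194621293923
wrist large_post 0.96 [ 0.563  -0.0979  0.1977] 71.33964048634752
```

View pics/topc6.png

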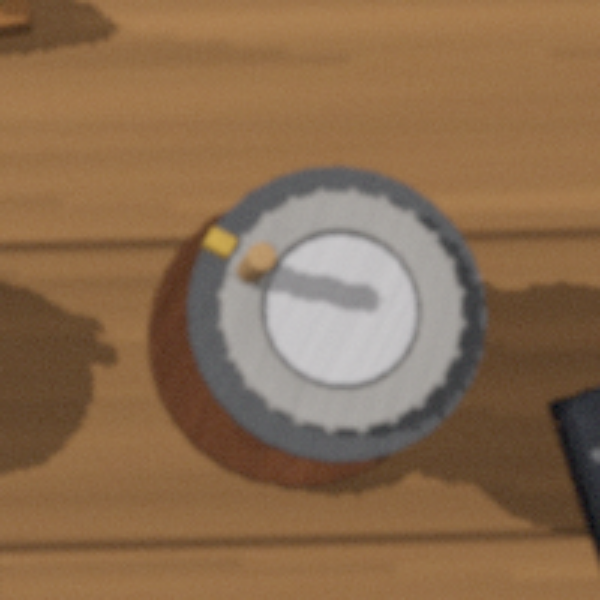

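The post stands at about 71.5° against about 59° for the mark, so it slipped in the pads and is about 12° short. I'll regrasp and move it on.

>>> jog_arm(
  targets=[
    {"linear": [0.15,-0.15,0],"twist": 0},
    {"linear": [0.3,-0.3,0],"twist": 0},
    {"linear": [0.45,-0.45,0],"twist": 0},
    {"linear": [0.6,-0.6,0],"twist": 0},
    {"linear": [0.66,-0.705,0],"twist": 0},
    {"linear": [0.66,-0.705,0],"twist": 0},
    {"linear": [0.66,-0.705,0.1],"twist": 0},
    {"linear": [0.66,-0.705,0.2],"twist": 0},
    {"linear": [0.66,-0.705,0.3],"twist": 0},
    {"linear": [0.66,-0.705,0.4],"twist": 0},
    {"linear": [0.66,-0.705,0.49],"twist": 0},
    {"linear": [0.66,-0.705,0.49],"twist": 0},
  ],
)

```text
clock: 9.6
ee_pos: [0.5607, -0.0989, 0.164]
eef_rot: [[0.97, 0.245, -0.007], [0.245, -0.97, 0.002], [-0.006, -0.004, -1.0]]
force: [-1.2, 2.2, -0.7]
opening: 0.0869
grasp_force: 0.0
```

>>> jog_arm(
  targets=[
    {"linear": [0,0,0],"twist": 0},
    {"linear": [0,0,0],"twist": 0},
    {"linear": [0,0,0],"twist": 0},
    {"linear": [0,0,0],"twist": 0},
    {"linear": [0,0,0],"twist": 0},
    {"linear": [0,0,0],"twist": 0},
    {"linear": [0,0,0],"twist": 0},
    {"linear": [0,0,0],"twist": 0},
    {"linear": [0,0,0],"twist": 0},
    {"linear": [0,0,0],"twist": 0},
    {"linear": [0,0,0],"twist": 0},
    {"linear": [0,0,0],"twist": 0},
  ],
  grip=1,
)

```text
clock: 10.6
ee_pos: [0.5636, -0.0991, 0.1685]
eef_rot: [[0.97, 0.244, -0.0], [0.244, -0.97, 0.001], [0.0, -0.001, -1.0]]
force: [1.4, 11.4, 1.0]
opening: 0.0149
grasp_force: 5.8
```

>>> jog_arm(
  targets=[
    {"linear": [0,0,0],"twist": 0},
    {"linear": [0,0,0],"twist": 0},
    {"linear": [0,0,0],"twist": 0},
    {"linear": [0,0,0],"twist": 0},
  ],
)

```text
clock: 10.93
ee_pos: [0.5637, -0.0984, 0.1684]
eef_rot: [[0.97, 0.245, 0.0], [0.245, -0.97, 0.002], [0.0, -0.002, -1.0]]
force: [0.5, 5.2, 0.6]
opening: 0.013
grasp_force: 30.0
```

>>> jog_arm(
  targets=[
    {"linear": [0.014,0.006,0],"twist": 0},
    {"linear": [0.028,0.014,0],"twist": 0},
    {"linear": [0.042,0.024,0],"twist": 0},
    {"linear": [0.056,0.035,0],"twist": 0},
    {"linear": [0.056,0.035,0],"twist": 0},
    {"linear": [0.056,0.035,0],"twist": 0},
  ],
)

```text
clock: 11.43
ee_pos: [0.5748, -0.1037, 0.1683]
eef_rot: [[0.97, 0.244, -0.003], [0.244, -0.97, 0.0], [-0.003, -0.001, -1.0]]
force: [-4.8, 0.8, 3.4]
opening: 0.0131
grasp_force: 30.0
```

>>> jog_arm(
  targets=[
    {"linear": [0,0,0],"twist": 0},
    {"linear": [0,0,0],"twist": 0},
    {"linear": [0,0,0],"twist": 0},
    {"linear": [0,0,0],"twist": 0},
    {"linear": [0,0,0],"twist": 0},
    {"linear": [0,0,0],"twist": 0},
    {"linear": [0,0,0],"twist": 0},
    {"linear": [0,0,0],"twist": 0},
    {"linear": [0,0,-0.1],"twist": 0},
    {"linear": [0,0,-0.2],"twist": 0},
    {"linear": [0,0,-0.3],"twist": 0},
    {"linear": [0,0,-0.4],"twist": 0},
  ],
  grip=-1,
)

```text
clock: 12.43
ee_pos: [0.576, -0.1035, 0.2493]
eef_rot: [[0.97, 0.244, -0.0], [0.244, -0.97, 0.0], [-0.0, -0.0, -1.0]]
force: [0.5, -1.1, 0.0]
opening: 0.0829
grasp_force: 0.0
```

>>> jog_arm(
  targets=[
    {"linear": [-0.15,0.15,-0.1],"twist": 0},
    {"linear": [-0.3,0.3,-0.1],"twist": 0},
    {"linear": [-0.45,0.45,-0.1],"twist": 0},
    {"linear": [-0.6,0.6,-0.1],"twist": 0},
    {"linear": [-0.7,0.7,-0.1],"twist": 0},
    {"linear": [-0.7,0.7,-0.1],"twist": 0},
    {"linear": [-0.7,0.7,-0.1],"twist": 0},
  ],
)

```text
clock: 13.02
ee_pos: [0.4737, -0.2751, 0.2686]
eef_rot: [[0.971, 0.24, 0.0], [0.24, -0.971, -0.0], [0.0, 0.0, -1.0]]
force: [0.4, 1.0, 1.1]
opening: 0.0869
grasp_force: 0.0
```

Run:
```python
from h import *
np.set_printoptions(precision=4,suppress=True)
s=env.observe();print(s['clock'],s['ee_pos'],s['force'],s['opening'])
for n in ['side','top','wrist']:
    c=cap(n,n+'7.png')
    for t in ['large_post','small_post','large_barrel']:
        for d in env.pinpoint(n,t)[:1]: p=w(c,d['location']);print(n,t,d['confidence'],p,np.degrees(np.arctan2(p[1]+.1435,p[0]-.5476)))
b=cv2.imread('pics/top7.png');cv2.imwrite('pics/topc7.png',cv2.resize(b[100:300,260:460],None,fx=3,fy=3))
```

```text
13.0167 [ 0.4737 -0.2751  0.2686] [0.417  0.9737 1.1134] 0.08688932584579587
side large_post 0.89 [ 0.5743 -0.1014  0.1986] 57.58637214316543
side small_post 0.63 [0.5952 0.1707 0.1615] 81.37956340038238
side large_barrel 0.89 [ 0.5454 -0.1452 -0.0008] -143.46274565770318
top large_post 0.97 [ 0.5737 -0.1025  0.1977] 57.468219359317736
top small_post 0.77 [0.5979 0.1694 0.1554] 80.86812000947714
top large_barrel 0.74 [ 0.5494 -0.1441  0.0006] -17.886863769275116
wrist large_post 0.59 [ 0.5734 -0.1046  0.1986] 56.380627873943716
wrist large_barrel 0.85 [ 0.5502 -0.1436 -0.0036] -1.9698628860844116
```

View pics/topc7.png

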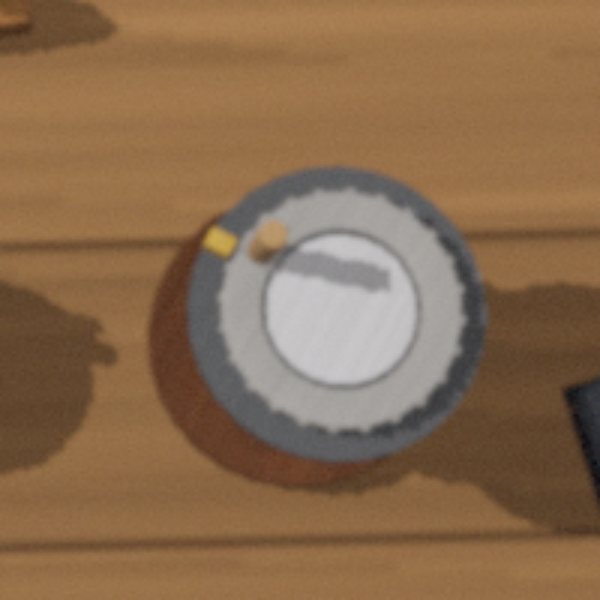

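The post now measures about 57° against the mark's 59°. In the crop its foot, near (257,255), lines up with the mark near (220,242) and the axis near (341,308). The small post hasn't moved.

```bash
python3 -c "
from rig import env
print(env.finish_job())"
```

```text
the job is handed in; nothing more can be done
None
```

I turned the large lock ring until its post measured about 2° from the locked mark (limit 12°), let go and backed clear, left the small ring untouched, and handed the job in at about 13 s; no verdict came back.

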